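# Reset the carrot topping gauge to its middle length

### The job

The carrot topping gauge is still set for long carrots: change it over to the middle length and put the first carrot to the stop, pressing and pushing gently with closed fingertips only, never gripping or lifting anything. Press the black release tab so that the sprung length stop flies forward to its front end; then push the stop back just past its middle notch and let it go, so that it comes back and stays caught on the middle one of its three notches. Last, push the carrot that lies in the trough along by its thick end until its tip touches the stop, without shifting the stop to another notch, and leave everything else on the table alone.

Things in the scene. Friction and masses are not known exactly. Their poses are not given: they have to be found in the camera images.
- gauge: Topping gauge, fixed to the table: plywood board x -112 to 200, y -80 to 42 mm, top at z 18 mm, with a steel trough on it. Origin: on the table under the knife slot, on the trough's centre line; x runs along the trough towards the length stop, y across, z up. White knife guides at the slot (x -16 to 16 mm) are 44 mm high. Beside the trough (y -67 to -45 mm) run the stop's toothed bar and its pawl.
- trough_floor (a point): Trough floor at the knife slot, 20 mm above the table; axes as the gauge's. The trough runs from gauge x -110 (open end) to 190 mm and is 56 mm wide inside; its walls, 3 mm thick, rise 18 mm above this floor.
- middle_mark (a point): The middle one of three bold marks on the aluminium rule along the trough's +y wall, at gauge x 135 mm, 38 mm above the table; the others are at x 115 and 155 mm. The stop's face stands level with them in the short, middle and long notch.
- length_stop (a joint): Travel of the sprung stop along gauge x, m: 0 = front, where its spring drives it; 0.074 = rear. Its face is at gauge x 95 mm + travel. Coming forward it is caught at 0.020, 0.040 (middle) or 0.060, whichever it was last pushed past by 2 mm; pushing back (+x) takes 4 N (front) to 8 N (rear), some 4 N more to ride over each notch. Only the tab frees it. Starts caught at 0.060.
- stop_face (a point): Push point on the stop's flat face (it looks to gauge -x), 80 mm above the table, over the trough's middle; axes as the gauge's. The plate is 50 mm wide (y), 8 mm thick, from 22 to 98 mm above the table, rolled top edge behind the face. Above 70 mm it is reached over the carrot. An arm 41 to 51 mm above the table joins it to its bar at y -56 mm.
- release_tab (a joint): Angle of the pawl rocker, rad: 0 = pawl down; pressing the pad down turns it, to at most 0.33. The long notch lets go at about 0.15 to 0.2, when the pad has gone down 6 to 8 mm, at about 6 to 8 N; held there or lower (to 10 mm), the stop runs past the other notches to the front; let up too soon, it is caught on one of them. A spring returns the tab.
- tab_pad (a point): Middle of the top of the black ribbed thumb pad of the release tab, 28 x 26 mm (along gauge x, y), 59 mm above the table at gauge x -4, y -56 mm; goes straight down 12 mm at most.
- carrot: The carrot that lies in the trough, 157 mm long, up to 47 mm thick, about 0.16 kg; origin under its middle, x axis along it towards its tip (the thin end, towards the stop). It lies on the trough floor and slides with about 1 N.
- carrot_tip (a point): The carrot's tip (its thin end), about 22 mm above the trough floor.
- carrot_crown (a point): The middle of the carrot's thick end, where it is pushed, about 22 mm above the trough floor.
- loose_carrot_a: A loose carrot on the table (86 x 125 x 47 mm, just beyond the gauge); to be left alone. Origin under its middle.
- loose_carrot_b: A loose carrot on the table (78 x 150 x 45 mm, left of the gauge); to be left alone. Origin under its middle.
- marker: The marker pen on the table (white with a cap, 17 x 135 x 16 mm); to be left alone. Origin under its middle.
- tape: The roll of tape on the table (100 mm across, 25 mm high, lying flat); to be left alone. Origin under its middle.

How it is judged:
On the way, in this order (a step that is already met when the one before it is completed fails the run):
1. the release tab has let the stop fly forward to its front end (value of joint length_stop below 0.004 m), for 0.1 s.
2. the stop, let go, is caught on the middle notch (value of joint length_stop between 0.0375 and 0.0425 m and value of joint release_tab below 0.05 rad and contact force between the fingers and length_stop below 0.05 N and velocity of joint length_stop between -0.01 and 0.01 m/s), for 0.2 s.
At the end, for the whole second after the job is handed in: The length stop rests caught on its middle notch (travel 37.5 to 42.5 mm, release tab up), and the carrot lies at rest on the floor of the trough, along it, with its tip not more than 4 mm from the stop's face (value of joint length_stop between 0.0375 and 0.0425 m and value of joint release_tab below 0.05 rad and x of carrot_tip in the frame of stop_face above -0.004 m and z of each of carrot_tip, carrot_crown in the frame of gauge below 0.06 m and y of carrot_crown in the frame of gauge between -0.02 and 0.02 m and linear speed of carrot below 0.01 m/s); the robot touches nothing.
It fails at once if the carrot is lifted (an end more than 25 mm up) (z of any of carrot_tip, carrot_crown in the frame of gauge above 0.067 m).
It fails at once if the fingers press the carrot with more than 25 N (contact force between the fingers and carrot above 25 N).
It fails at once if the fingers press or pinch the stop with more than 25 N (contact force between the fingers and length_stop above 25 N).
It fails at once if a loose carrot, the marker or the tape, to be left alone, is moved more than 25 mm (distance of any of loose_carrot_a, loose_carrot_b, marker, tape from where it was at the start of the episode above 0.025 m).
It also fails if it takes over 61 s, if anything falls off the work surface, if the arm or the gripper's body presses on something with over 40 N, if the wrist force passes 120 N, or if a joint passes its speed limit or range.

### The arm

A 7-joint arm with a two-finger parallel gripper is mounted at the origin on a cart in front of the work surface, level with it; the furniture and walls round the work are solid. World frame = base frame: x ahead of the robot, y to its left, z up, the work surface at z = 0. Lengths are in m, angles in rad, forces in N, time in s.
With the tool pointing down it reaches from about 0.425 to 0.875 m from the base axis. Payload 4.7 kg.
Tool frame: the origin (TCP) lies midway between the tips of the shut fingers; the grasp point (between the pads) lies 19 mm behind it; z points along the fingers, y is the line along which they close (so a half turn about z gives the same grasp; the last joint's range is limited). The gripper opens to 87 mm and grips with 3 to 60 N. Pads are 19 mm wide; open, the fingers measure 117 mm over their backs; the gripper's body (75 mm by 190 mm) begins 51 mm behind the grasp point.
Start: joints at [1.163, 0.321, -0.07, 1.45, 0.023, 1.371, -0.057], TCP at [0.266, -0.593, 0.223] pointing down, gripper open.
Joint ranges: [-2.86, 2.86], [-0.3, 2.09], [-1.38, 1.24], [0.06, 2.45], [-1.56, 4.7], [0.09, 2.05], [-2.69, 2.69]. Speed limits (rad/s): [2.57, 2.57, 3.14, 3.14, 3.14, 3.14, 3.14].

### API

Orientations are given as a rotation vector (axis times angle).
In Python, from bench import monitor, cams, workorder gives the robot as it stands.
- The arm moves only by the tool move_arm, never from a script. Its arguments are lists of equal length, an entry for each row: "slide": the shift along the tool's x, y, z in cm, a list of three; "roll": the turn about the tool's z in rad. In form: {"slide": [[dx, dy, dz], ...], "roll": [roll, ...]}. A call has 1 to 20 rows; each row is the pose to reach, as a shift and turn from the pose commanded when the call began, along the tool's axes at that moment; what a row does not reach only later rows make up. A row lasts 1/10 s, in which the tool goes at most 50 mm and 8.59 degrees, less where a joint would pass 70% of its speed; a pose out of reach is approached as far as the arm can. A call with a gripper value outside its range is refused whole. "gripper" is the finger opening in cm, from 0 to 8.7, set as the call begins (left out, the last holds). The fingers move at their own pace and stop on an object; "squeeze" is the grip in N (left out, the last holds). Time passes only in rows, so rows that repeat a pose let the fingers close. It gives the time, the measured TCP pose, the force, the opening and the grip force at its end, in the units of the state.
- monitor.get_state(): the state, without advancing time (a new reading comes with each control period).
- cams.get_image(name): name is "side" or "top"; returns the picture (420x560x3 uint8, red, green, blue); there is no depth.
- cams.get_calibration(name): a dict with "mtx" (3x3 intrinsics, pixels), "R" (3x3) and "t" (3): a world point X has camera coordinates R X + t. Camera axes: x right, y down, z forward; pixel columns grow to the right and rows downward; lengths in m; the calibration is good to about 2 mm. A picture is of the moment at which its call begins. get_calibration takes no time and is no camera call.
- workorder.close_job(): hands the job in; it is judged then, once.
The state is a dict: "time": time; "joint_positions": joint angles; "qd": joint speeds; "joint_torque": joint torques, N m; "position": TCP position; "tool_rot": TCP orientation; "ft_force": force on the tool from outside, world axes, zero at the start; "torque": the same for the moment, N m; "grip_width": opening from 0.0 (shut) to 1.0 (fully open); "grip_force": force on a finger pad.
Only numpy, scipy, OpenCV 4.12 (cv2) and the standard library are available. Lean on these libraries where they do the work, as an engineer would, in place of code of your own. Each camera call takes 0.05 s, during which the arm holds its last target. There are 200 camera calls.

## Working session

There is one attempt and no reset: what is moved stays moved. The work goes in short steps, Python scripts to look and compute and a tool call to move; the robot and the scene stay as the last step left them, time stands still between calls to the robot, and variables do not carry over. Pictures are saved under pics/ and viewed, at most 10 in all, crops included, and the job is handed in when it is done.

Besides the shell and the picture viewer there is one more tool, called after "Request:" in YAML: its name, and indented under it one key for each argument. move_arm: Moves the arm, as the interface text tells. Its arguments: {"type":"object","properties":{"slide":{"type":"array","items":{"type":"array","items":{"type":"number"}}},"roll":{"type":"array","items":{"type":"number"}},"gripper":{"type":"number"},"squeeze":{"type":"number"}},"required":["slide","roll"]}

```bash
mkdir -p pics; python3 - <<'E'
from bench import monitor,cams
import cv2,numpy as np
s=monitor.get_state();print({k:np.round(v,3).tolist() for k,v in s.items()})
for n in("side","top"):
    im=cams.get_image(n);cv2.imwrite(f"pics/{n}0.png",im[:,:,::-1]);c=cams.get_calibration(n);print(n,{k:np.round(v,4).tolist() for k,v in c.items()})
E
```

```text
{'time': 0.0, 'joint_positions': [1.163, 0.322, -0.07, 1.452, 0.023, 1.371, -0.057], 'qd': [-0.001, 0.0, 0.001, -0.001, 0.001, -0.0, 0.002], 'joint_torque': [-0.0, -49.129, -0.404, -31.254, -0.064, 0.044, 0.0], 'position': [0.266, -0.593, 0.221], 'tool_rot': [-3.07, -0.657, 0.001], 'ft_force': [0.441, -0.106, 0.249], 'torque': [0.022, 0.011, 0.088], 'grip_force': 0.0, 'grip_width': 1.002}
side {'mtx': [[398.0809, 0.0, 283.7341], [0.0, 398.0809, 204.1687], [0.0, 0.0, 1.0]], 'R': [[-0.8947, -0.4462, 0.0186], [-0.2915, 0.5519, -0.7813], [0.3383, -0.7045, -0.6239]], 't': [0.4213, 0.3089, 0.9445]}
top {'mtx': [[404.0509, 0.0, 289.4407], [0.0, 404.0509, 205.106], [0.0, 0.0, 1.0]], 'R': [[0.0046, -1.0, -0.0015], [-0.9875, -0.0043, -0.1576], [0.1576, 0.0022, -0.9875]], 't': [-0.1658, 0.5738, 0.9635]}
```

View pics/top0.png

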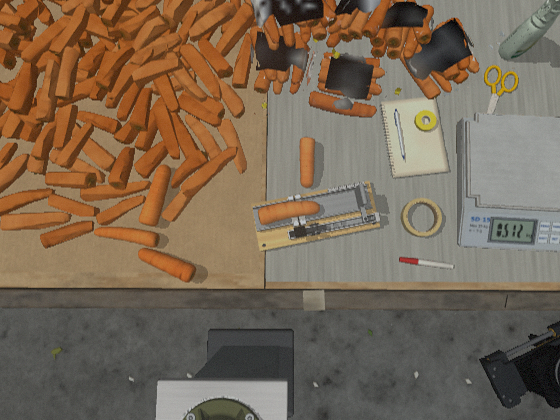

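View pics/side0.png

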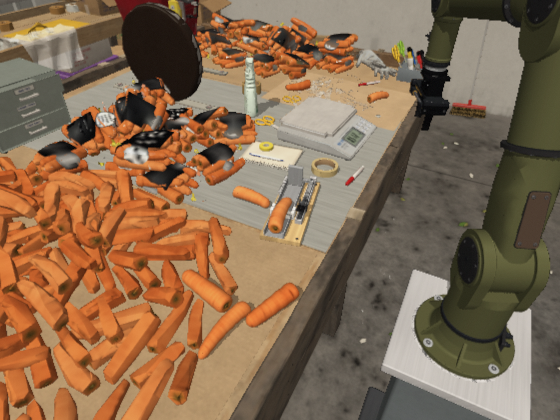

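```bash
python3 - <<'E'
import cv2
a=cv2.imread("pics/top0.png")[165:265,240:400];cv2.imwrite("pics/t1.png",cv2.resize(a,None,fx=5,fy=5,interpolation=cv2.INTER_CUBIC))
a=cv2.imread("pics/side0.png")[155:255,225:335];cv2.imwrite("pics/s1.png",cv2.resize(a,None,fx=6,fy=6,interpolation=cv2.INTER_CUBIC))
E
```

```text
(no output)
```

View pics/t1.png

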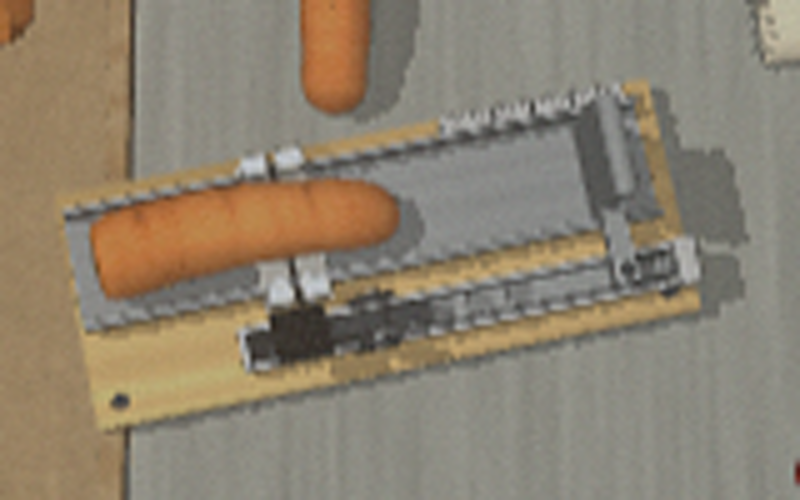

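View pics/s1.png

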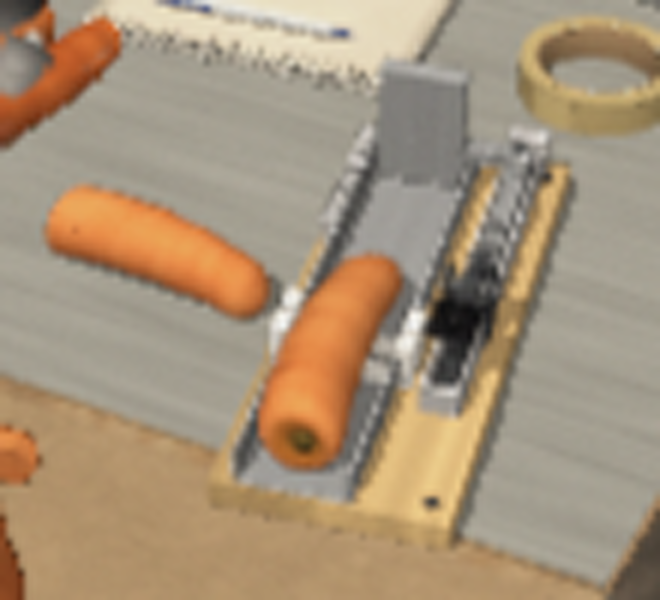

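```bash
cat > h.py <<'E'
import numpy as np
from bench import cams
C={n:cams.get_calibration(n) for n in("top","side")}
def proj(n,X):
    c=C[n];p=np.asarray(c["mtx"])@(np.asarray(c["R"])@np.asarray(X,float)+c["t"]);return p[:2]/p[2]
def ray(n,uv):
    c=C[n];R=np.asarray(c["R"]);d=R.T@np.linalg.solve(c["mtx"],[*uv,1.]);return -R.T@np.asarray(c["t"]),d
def plane(n,uv,z):
    o,d=ray(n,uv);return o+d*(z-o[2])/d[2]
def tri(a,b):
    A=0;B=0
    for n,uv in(("top",a),("side",b)):
        o,d=ray(n,uv);d=d/np.linalg.norm(d);P=np.eye(3)-np.outer(d,d);A=A+P;B=B+P@o
    return np.linalg.solve(A,B)
E
cat > m.py <<'E'
from h import *
from scipy.optimize import least_squares
T=lambda c:np.array(c)/5+[239.6,164.6]
S=lambda c:np.array(c)/6+[224.6,154.6]
obs=[("top",T((60,198)),(-112,42,18)),("top",T((98,430)),(-112,-80,18)),("top",T((647,82)),(200,42,18)),("top",T((699,306)),(200,-80,18)),
("top",T((301,333)),(-4,-56,59)),("side",S((460,318)),(-4,-56,59)),("side",S((212,484)),(-112,42,18)),("side",S((452,527)),(-112,-80,18)),("side",S((572,170)),(200,-80,18)),
("side",S((383,64)),(155,25,97)),("side",S((467,74)),(155,-25,97))]
def W(p,g): c,s=np.cos(p[2]),np.sin(p[2]);g=np.array(g)/1e3;return np.array([p[0]+c*g[0]-s*g[1],p[1]+s*g[0]+c*g[1],g[2]])
r=least_squares(lambda p:np.concatenate([proj(n,W(p,g))-uv for n,uv,g in obs]),[.57,-.05,-1.4],loss="soft_l1")
print(r.x);p=r.x
for n,uv,g in obs: print(n,g,(proj(n,W(p,g))-uv).round(1))
print("pad tri",tri(T((301,333)),S((460,318))),W(p,(-4,-56,59)))
np.save("g.npy",p)
def G(X): c,s=np.cos(p[2]),np.sin(p[2]);d=X-np.array([p[0],p[1],0]);return (np.array([c*d[0]+s*d[1],-s*d[0]+c*d[1],d[2]])*1e3).round(1)
print("crown g",G(plane("top",T((97,262)),.042)),"side",G(plane("side",S((303,436)),.042)))
print("tip g",G(plane("top",T((400,212)),.042)))
print("crown tri (top, side)",G(tri(T((97,262)),S((303,436)))))
print("face",W(p,(155,0,80)))
E
python3 m.py
```

```text
[ 0.56333069 -0.18151387 -1.3657023 ]
top (-112, 42, 18) [-1.1 -0.3]
top (-112, -80, 18) [0.3 0.1]
top (200, 42, 18) [-0.1 -0.8]
top (200, -80, 18) [0.5 0.3]
top (-4, -56, 59) [0.1 0.1]
side (-4, -56, 59) [-0.3  0. ]
side (-112, 42, 18) [-0.1 -0.5]
side (-112, -80, 18) [0.2 0.3]
side (200, -80, 18) [ 0.2 -0.5]
side (155, 25, 97) [-0.1  0.3]
side (155, -25, 97) [0.6 0.9]
pad tri [ 0.50740471 -0.18903273  0.05925996] [ 0.50768971 -0.18900262  0.059     ]
crown g [-95.9   0.9  42. ] side [-93.5   0.5  42. ]
tip g [57.5 -4.5 42. ]
crown tri (top, side) [-95.7   0.3  44.1]
face [ 0.59489787 -0.33326535  0.08      ]
```

Request:
move_arm:
  slide:
    - [2.5,-1.7,0]
    - [5,-3.5,0]
    - [8,-5.5,0]
    - [11,-7.5,0]
    - [14,-9.7,0]
    - [17,-11.8,0]
    - [20,-14,0]
    - [23,-16,0]
    - [26,-18,0]
    - [29,-20.2,0]
    - [32,-22.3,2]
    - [35,-24.5,4]
    - [37,-25.8,6]
    - [38.6,-26.9,8]
    - [38.6,-26.9,10]
    - [38.6,-26.9,11]
    - [38.6,-26.9,12]
    - [38.6,-26.9,12]
    - [38.6,-26.9,12]
    - [38.6,-26.9,12]
  roll: [-0.1,-0.2,-0.3,-0.4,-0.5,-0.6,-0.7,-0.8,-0.9,-1.0,-1.1,-1.2,-1.3,-1.354,-1.354,-1.354,-1.354,-1.354,-1.354,-1.354]
  gripper: 0

```text
time: 2.1
position: [0.5087, -0.1902, 0.1035]
tool_rot: [1.982, 2.435, 0.0]
ft_force: [0.3, -0.3, 0.2]
grip_width: 0.007
grip_force: 0.0
```

```bash
cat > st.py <<'E'
from h import *
from bench import monitor
from scipy.spatial.transform import Rotation as Ro
import sys
p=np.load("g.npy");s=monitor.get_state();X=np.array(s["position"]);R=Ro.from_rotvec(s["tool_rot"]).as_matrix()
c,sn=np.cos(p[2]),np.sin(p[2]);M=np.array([[c,-sn,0],[sn,c,0],[0,0,1]])
print("t",round(s["time"],2),"tcp in gauge mm",(M.T@(X-[p[0],p[1],0])*1e3).round(1),"tool axes in gauge",(M.T@R).round(3).tolist())
print("F gauge",(M.T@np.array(s["ft_force"])).round(2),"w",round(s["grip_width"],3),"q",np.round(s["joint_positions"],2))
for a in sys.argv[1:]:
    g=np.array(eval(a))/1e3;print(a,"slide cm",(R.T@(M@g+[p[0],p[1],0]-X)*100).round(2))
E
python3 st.py "(-4,-56,59)"
```

```text
t 2.1 tcp in gauge mm [ -2.6 -55.3 103.5] tool axes in gauge [[-1.0, 0.001, 0.001], [0.001, 1.0, 0.001], [-0.001, 0.001, -1.0]]
F gauge [0.32 0.25 0.15] w 0.007 q [ 0.76  0.22 -0.5   1.85  0.12  1.1   0.42]
(-4,-56,59) slide cm [ 0.14 -0.08  4.45]
```

Request:
move_arm:
  slide:
    - [0.1,-0.1,2]
    - [0.1,-0.1,3.5]
    - [0.1,-0.1,4.2]
    - [0.1,-0.1,4.4]
    - [0.1,-0.1,4.6]
    - [0.1,-0.1,4.8]
    - [0.1,-0.1,5.0]
    - [0.1,-0.1,5.2]
    - [0.1,-0.1,5.4]
    - [0.1,-0.1,5.4]
    - [0.1,-0.1,5.4]
    - [0.1,-0.1,5.4]
    - [0.1,-0.1,5.4]
    - [0.1,-0.1,5.4]
  roll: [0,0,0,0,0,0,0,0,0,0,0,0,0,0]

```text
time: 3.5
position: [0.5068, -0.188, 0.0494]
tool_rot: [-1.981, -2.437, 0.0]
ft_force: [-5.1, 4.1, 8.7]
grip_width: 0.002
grip_force: 5.1
```

```bash
python3 st.py; python3 - <<'E'
from bench import cams
import cv2
a=cams.get_image("side")[155:255,225:335,::-1];b=cams.get_image("top")[165:265,240:400,::-1]
a=cv2.resize(a,None,fx=3.6,fy=3.6);b=cv2.resize(b,None,fx=2.5,fy=2.5)
import numpy as np
o=np.zeros((a.shape[0],800,3),np.uint8);o[:,:a.shape[1]]=a;o[:b.shape[0],400:800]=b
cv2.imwrite("pics/p2.png",o)
E
```

```text
t 3.5 tcp in gauge mm [ -5.2 -56.6  49.4] tool axes in gauge [[-1.0, -0.0, -0.001], [-0.0, 1.0, -0.001], [0.001, -0.001, -1.0]]
F gauge [-5.03 -4.14  8.69] w 0.002 q [ 0.74  0.29 -0.49  1.9   0.16  1.    0.39]
```

View pics/p2.png

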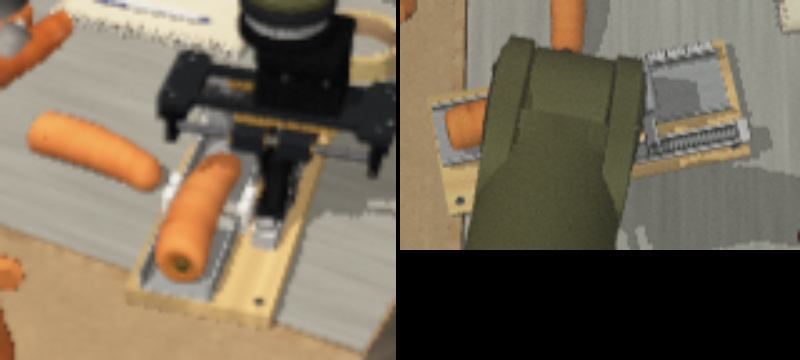

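Request:
move_arm:
  slide:
    - [0,0,-0.5]
    - [0,0,-1.2]
    - [0,0,-3]
    - [0,0,-6]
    - [0,0,-9]
    - [0,0,-9]
    - [0,0,-9]
    - [0,0,-9]
  roll: [0,0,0,0,0,0,0,0]

```text
time: 4.4
position: [0.5063, -0.1891, 0.1376]
tool_rot: [-1.982, -2.436, 0.001]
ft_force: [-0.1, 0.9, 0.2]
grip_width: 0.006
grip_force: 0.0
```

```bash
python3 st.py "(68,0,82)"
```

```text
t 4.4 tcp in gauge mm [ -4.2 -57.4 137.6] tool axes in gauge [[-1.0, 0.0, -0.0], [0.0, 1.0, -0.001], [0.0, -0.001, -1.0]]
F gauge [-0.87  0.12  0.19] w 0.006 q [ 0.77  0.18 -0.51  1.82  0.1   1.17  0.44]
(68,0,82) slide cm [-7.22  5.75  5.55]
```

Request:
move_arm:
  slide:
    - [-2,1.6,0]
    - [-4,3.2,0]
    - [-6,4.8,0]
    - [-7.2,5.7,0]
    - [-7.2,5.7,1]
    - [-7.2,5.7,3]
    - [-7.2,5.7,5]
    - [-7.2,5.7,5.5]
    - [-7.2,5.7,5.5]
    - [-7.2,5.7,5.5]
  roll: [0,0,0,0,0,0,0,0,0,0]

```text
time: 5.4
position: [0.5775, -0.2475, 0.0839]
tool_rot: [1.982, 2.437, 0.0]
ft_force: [0.3, -0.2, -0.2]
grip_width: 0.004
grip_force: 0.0
```

```bash
python3 st.py "(85.5,0,82)" "(128.5,0,82)"; python3 - <<'E'
from bench import cams
import cv2
a=cams.get_image("side")[155:255,225:335,::-1];b=cams.get_image("top")[165:265,240:400,::-1]
a=cv2.resize(a,None,fx=3.6,fy=3.6);b=cv2.resize(b,None,fx=2.5,fy=2.5)
import numpy as np
o=np.zeros((a.shape[0],800,3),np.uint8);o[:,:a.shape[1]]=a;o[:b.shape[0],400:800]=b
cv2.imwrite("pics/p3.png",o)
E
```

```text
t 5.4 tcp in gauge mm [67.5  0.4 83.9] tool axes in gauge [[-1.0, -0.0, 0.0], [-0.0, 1.0, 0.0], [-0.0, 0.0, -1.0]]
F gauge [ 0.29  0.23 -0.18] w 0.004 q [ 0.73  0.41 -0.46  1.65  0.2   1.12  0.42]
(85.5,0,82) slide cm [-1.8  -0.04  0.19]
(128.5,0,82) slide cm [-6.1  -0.04  0.19]
```

View pics/p3.png

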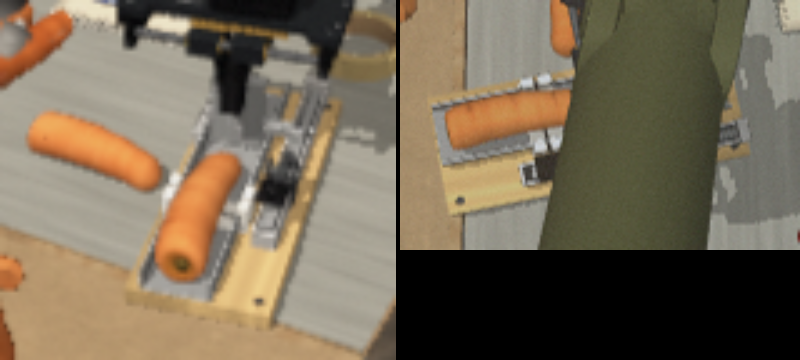

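Request:
move_arm:
  slide:
    - [-0.5,0,0.2]
    - [-1.0,0,0.2]
    - [-1.4,0,0.2]
    - [-1.4,0,0.2]
    - [-1.4,0,0.2]
  roll: [0,0,0,0,0]

```text
time: 6.0
position: [0.5802, -0.2616, 0.0815]
tool_rot: [-1.983, -2.437, 0.0]
ft_force: [0.0, 0.2, -0.0]
grip_width: 0.006
grip_force: 0.0
```

Request:
move_arm:
  slide:
    - [-0.2,0,0]
    - [-0.3,0,0]
    - [-0.4,0,0]
    - [-0.5,0,0]
    - [-0.5,0,0]
    - [-0.5,0,0]
  roll: [0,0,0,0,0,0]

```text
time: 6.6
position: [0.5813, -0.2657, 0.0815]
tool_rot: [-1.982, -2.437, -0.0]
ft_force: [-1.6, 3.8, 2.2]
grip_width: 0.008
grip_force: 2.3
```

```bash
python3 st.py "(133,0,82)"
```

```text
t 6.6 tcp in gauge mm [86.1  0.4 81.5] tool axes in gauge [[-1.0, -0.0, -0.001], [-0.0, 1.0, -0.0], [0.001, -0.0, -1.0]]
F gauge [-4.07 -0.79  2.15] w 0.008 q [ 0.75  0.44 -0.45  1.63  0.21  1.13  0.45]
(133,0,82) slide cm [-4.69 -0.05 -0.05]
```

Request:
move_arm:
  slide:
    - [-0.3,0,0]
    - [-0.6,0,0]
    - [-0.9,0,0]
    - [-1.2,0,0]
    - [-1.5,0,0]
    - [-1.8,0,0]
    - [-2.1,0,0]
    - [-2.4,0,0]
    - [-2.7,0,0]
    - [-3.0,0,0]
    - [-3.3,0,0]
    - [-3.6,0,0]
    - [-3.8,0,0]
    - [-4.0,0,0]
    - [-4.2,0,0]
    - [-4.4,0,0]
    - [-4.5,0,0]
    - [-4.6,0,0]
    - [-4.6,0,0]
    - [-4.6,0,0]
  roll: [0,0,0,0,0,0,0,0,0,0,0,0,0,0,0,0,0,0,0,0]

```text
time: 8.6
position: [0.5903, -0.3089, 0.0815]
tool_rot: [-1.979, -2.436, -0.002]
ft_force: [-4.5, 7.9, 5.6]
grip_width: 0.005
grip_force: 4.2
```

```bash
python3 st.py "(133,0,82)"
```

```text
t 8.6 tcp in gauge mm [130.2   0.5  81.5] tool axes in gauge [[-1.0, -0.001, -0.003], [-0.001, 1.0, -0.001], [0.003, -0.001, -1.0]]
F gauge [-8.63 -2.81  5.61] w 0.005 q [ 0.77  0.49 -0.43  1.55  0.22  1.15  0.5 ]
(133,0,82) slide cm [-0.28 -0.05 -0.05]
```

Request:
move_arm:
  slide:
    - [-0.1,0,0]
    - [-0.2,0,0]
    - [-0.3,0,0]
    - [-0.3,0,0]
    - [-0.3,0,0]
  roll: [0,0,0,0,0]

```text
time: 9.1
position: [0.5908, -0.3115, 0.0815]
tool_rot: [-1.978, -2.436, -0.002]
ft_force: [-4.0, 9.3, 4.8]
grip_width: 0.006
grip_force: 4.5
```

```bash
python3 st.py
```

```text
t 9.1 tcp in gauge mm [132.9   0.4  81.5] tool axes in gauge [[-1.0, -0.001, -0.004], [-0.001, 1.0, -0.001], [0.004, -0.001, -1.0]]
F gauge [-9.94 -1.99  4.84] w 0.006 q [ 0.77  0.49 -0.43  1.55  0.22  1.15  0.5 ]
```

Request:
move_arm:
  slide:
    - [0.2,0,0]
    - [0.5,0,0]
    - [0.9,0,0]
    - [1.5,0,0]
    - [2.5,0,0]
    - [4,0,0]
    - [4,0,0]
    - [4,0,-2]
    - [4,0,-4]
    - [4,0,-6]
    - [6,0,-6]
    - [10,0,-6]
    - [14,0,-6]
    - [18,0,-6]
    - [22,0,-6]
    - [25.5,0,-6]
    - [25.5,0,-6]
    - [25.5,0,-6]
  roll: [0,0,0,0,0,0,0,0,0,0,0,0,0,0,0,0,0,0]

```text
time: 10.9
position: [0.5395, -0.0644, 0.1419]
tool_rot: [1.979, 2.438, -0.001]
ft_force: [-0.7, -1.3, 0.3]
grip_width: 0.003
grip_force: 0.0
```

```bash
python3 st.py "(-122,0,38)"; python3 - <<'E'
from bench import cams
import cv2
a=cams.get_image("side")[155:255,225:335,::-1];b=cams.get_image("top")[165:265,240:400,::-1]
cv2.imwrite("pics/top4.png",b)
a=cv2.resize(a,None,fx=3.6,fy=3.6);b=cv2.resize(b,None,fx=2.5,fy=2.5)
import numpy as np
o=np.zeros((a.shape[0],800,3),np.uint8);o[:,:a.shape[1]]=a;o[:b.shape[0],400:800]=b
cv2.imwrite("pics/p4.png",o)
E
```

```text
t 10.9 tcp in gauge mm [-119.5    0.6  141.9] tool axes in gauge [[-1.0, -0.002, 0.002], [-0.002, 1.0, 0.001], [-0.002, 0.001, -1.0]]
F gauge [ 1.17 -0.97  0.27] w 0.003 q [ 0.6   0.19 -0.58  1.8   0.12  1.18  0.18]
(-122,0,38) slide cm [ 0.27 -0.06 10.39]
```

View pics/p4.png

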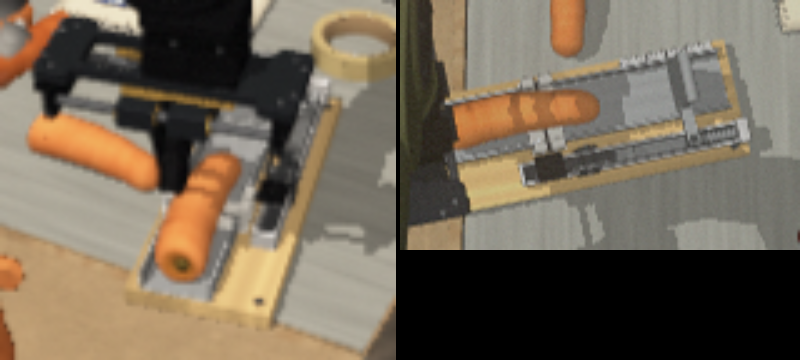

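Request:
move_arm:
  slide:
    - [0.3,0,2]
    - [0.3,0,4]
    - [0.3,0,6]
    - [0.3,0,8]
    - [0.3,0,10]
    - [0.3,0,11]
    - [0.3,0,11]
    - [0.3,0,11]
  roll: [0,0,0,0,0,0,0,0]

```text
time: 11.8
position: [0.5392, -0.0624, 0.032]
tool_rot: [1.983, 2.436, 0.0]
ft_force: [0.3, 0.2, 0.1]
grip_width: 0.001
grip_force: 0.0
```

```bash
python3 st.py "(-105,0,31)" "(-40,0,31)"
```

```text
t 11.8 tcp in gauge mm [-121.6    0.7   32. ] tool axes in gauge [[-1.0, 0.001, 0.0], [0.001, 1.0, 0.001], [-0.0, 0.001, -1.0]]
F gauge [-0.17  0.35  0.11] w 0.001 q [ 0.56  0.32 -0.56  1.91  0.21  0.97  0.11]
(-105,0,31) slide cm [-1.66 -0.07  0.1 ]
(-40,0,31) slide cm [-8.16 -0.06  0.1 ]
```

Push most of the way (to about x −42), slowly.

Request:
move_arm:
  slide:
    - [-0.6,0,0]
    - [-1.1,0,0]
    - [-1.5,0,0]
    - [-1.8,0,0]
    - [-2.2,0,0]
    - [-2.6,0,0]
    - [-3.0,0,0]
    - [-3.4,0,0]
    - [-3.8,0,0]
    - [-4.2,0,0]
    - [-4.6,0,0]
    - [-5.0,0,0]
    - [-5.4,0,0]
    - [-5.8,0,0]
    - [-6.2,0,0]
    - [-6.6,0,0]
    - [-7.0,0,0]
    - [-7.4,0,0]
    - [-7.8,0,0]
    - [-8.0,0,0]
  roll: [0,0,0,0,0,0,0,0,0,0,0,0,0,0,0,0,0,0,0,0]

```text
time: 13.8
position: [0.5551, -0.1407, 0.0315]
tool_rot: [1.983, 2.436, -0.0]
ft_force: [-0.4, 2.5, 2.1]
grip_width: 0.004
grip_force: 1.4
```

```bash
python3 st.py; python3 - <<'E'
from bench import cams
import cv2
b=cams.get_image("top")[165:265,240:400,::-1]
a=cams.get_image("side")[155:255,225:335,::-1]
import numpy as np
a=cv2.resize(a,None,fx=3.6,fy=3.6);b=cv2.resize(b,None,fx=2.5,fy=2.5)
o=np.zeros((a.shape[0],800,3),np.uint8);o[:,:a.shape[1]]=a;o[:b.shape[0],400:800]=b
cv2.imwrite("pics/p5.png",o)
E
```

```text
t 13.8 tcp in gauge mm [-41.6   0.2  31.5] tool axes in gauge [[-1.0, 0.001, 0.0], [0.001, 1.0, -0.0], [-0.0, -0.0, -1.0]]
F gauge [-2.54  0.14  2.07] w 0.004 q [ 0.64  0.38 -0.52  1.83  0.22  0.99  0.24]
```

View pics/p5.png

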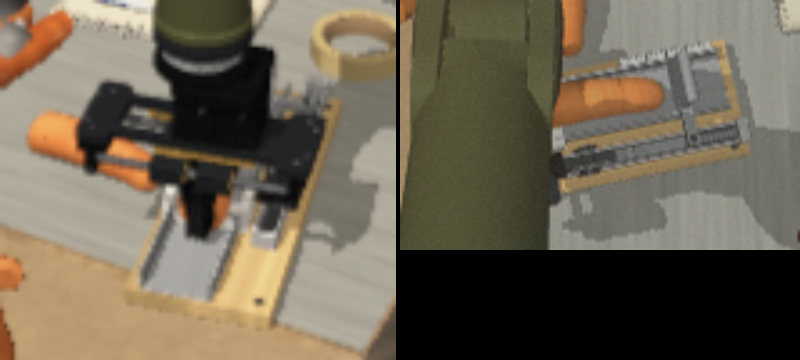

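```bash
python3 - <<'E'
from h import *
p=np.load("g.npy");c,s=np.cos(p[2]),np.sin(p[2]);d=plane("top",(264/2.5+239.7,94/2.5+164.7),.042)-[p[0],p[1],0]
print(c*d[0]+s*d[1],-s*d[0]+c*d[1])
E
```

```text
0.12318315250120286 -0.005732897033276115
```

Request:
move_arm:
  slide:
    - [-0.2,0,0]
    - [-0.4,0,0]
    - [-0.6,0,0]
    - [-0.8,0,0]
    - [-0.8,0,0]
    - [-0.8,0,0]
  roll: [0,0,0,0,0,0]

```text
time: 14.5
position: [0.5566, -0.1485, 0.0315]
tool_rot: [1.983, 2.436, -0.001]
ft_force: [0.2, 0.7, 0.5]
grip_width: 0.003
grip_force: 0.3
```

Request:
move_arm:
  slide:
    - [-0.1,0,0]
    - [-0.2,0,0]
    - [-0.2,0,0]
    - [-0.2,0,0]
  roll: [0,0,0,0]

```text
time: 14.9
position: [0.557, -0.1499, 0.0315]
tool_rot: [1.982, 2.437, -0.0]
ft_force: [-0.4, 1.8, 0.6]
grip_width: 0.007
grip_force: 0.7
```

Request:
move_arm:
  slide:
    - [-0.1,0,0]
    - [-0.2,0,0]
    - [-0.2,0,0]
    - [-0.2,0,0]
  roll: [0,0,0,0]

```text
time: 15.3
position: [0.5573, -0.1507, 0.0315]
tool_rot: [-1.981, -2.437, -0.001]
ft_force: [-1.9, 5.3, 1.1]
grip_width: 0.004
grip_force: 2.6
```

Request:
move_arm:
  slide:
    - [-0.1,0,0]
    - [-0.2,0,0]
    - [-0.2,0,0]
    - [-0.2,0,0]
  roll: [0,0,0,0]

```text
time: 15.7
position: [0.5575, -0.1512, 0.0315]
tool_rot: [-1.979, -2.436, -0.002]
ft_force: [-1.9, 7.7, 3.0]
grip_width: 0.005
grip_force: 3.8
```

Request:
move_arm:
  slide:
    - [0.2,0,0]
    - [0.5,0,0]
    - [1,0,0]
    - [2,0,0]
    - [3.5,0,0]
    - [6,0,0]
    - [8.5,0,-2]
    - [9,0,-5]
    - [9,0,-10]
    - [9,0,-14]
    - [13,0,-14]
    - [17,0,-14]
    - [17,0,-14]
    - [17,0,-14]
    - [17,0,-14]
  roll: [0,0,0,0,0,0,0,0,0,0,0,0,0,0,0]

```text
time: 17.2
position: [0.5231, 0.0121, 0.1713]
tool_rot: [1.983, 2.436, -0.001]
ft_force: [0.0, -0.7, -0.1]
grip_width: 0.006
grip_force: 0.0
```

```bash
python3 st.py; python3 - <<'E'
from bench import cams
import cv2
b=cams.get_image("top")[165:265,240:400,::-1]
cv2.imwrite("pics/p6.png",cv2.resize(b,None,fx=5,fy=5,interpolation=cv2.INTER_CUBIC))
E
```

```text
t 17.2 tcp in gauge mm [-197.8    0.   171.3] tool axes in gauge [[-1.0, 0.001, 0.001], [0.001, 1.0, -0.0], [-0.001, -0.0, -1.0]]
F gauge [ 0.69 -0.14 -0.14] w 0.006 q [ 0.53  0.13 -0.65  1.81  0.08  1.23  0.07]
```

View pics/p6.png

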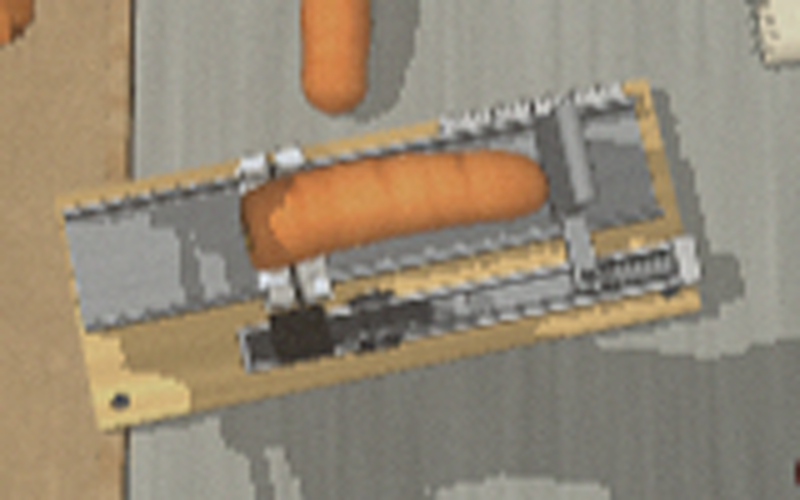

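```bash
python3 -c "
from bench import workorder;print(workorder.close_job())"
```

```text
the job is handed in; nothing more can be done
None
```

The job is handed in at about 17 s of the 61 s allowed. By my measurements the stop is caught on its middle notch and the carrot's tip touches its face, but `close_job()` returned no verdict.

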